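# Set the drip rinse at the slide-staining bench

### The job

Set up the drip rinse on the staining bench: first turn the blue tap lever so that its pointer lines up with the red set mark, and leave it there. Then turn the black needle-valve thumbscrew clockwise until it seats, back it off a quarter turn from the seat, and finish while still gripping the thumbscrew at that setting; do not let go of it. Leave the bottles, basin, box and other loose things on the bench undisturbed.

Things in the scene. Friction and masses are not known exactly. Their poses are not given: they have to be found in the camera images.
- manifold: Rinse manifold fixed to the bench: aluminium base plate 70 x 300 x 12 mm, steel pipe along its y axis (18 mm thick, centre 40 mm up). Origin at the centre of the plate's underside; z up, x away from the robot at yaw 0. Blue tap at y = -90 mm, black needle valve at y = +90 mm; a thin spout, at most 87 mm high, runs from the needle valve to +x over the basin.
- tap_axis (a point): Point on the vertical turning axis of the tap, 85 mm above the bench, level with the middle of the lever. Axes as the manifold's. Below the lever is a white disc of 92 mm diameter, its top 62 mm above the bench.
- tap_grip (a point): Where to pinch the blue tap lever: middle of the bar, 65 mm out from the tap's axis, 85 mm above the bench. The bar is 14 mm wide, 18 mm high (76 to 94 mm above the bench) and ends 88 mm from the axis; free space below this point. The point's x axis lies along the bar, towards the axis and on to the pointer, a tail 30 mm long with a white line on the far side of the axis.
- tap (a joint): Angle of the tap lever, rad: 0 closed (bar points along the manifold's -x, across the pipe), grows counter-clockwise seen from above, stop at 1.571 fully open (bar along the manifold's -y). Stiff with friction (0.08 N m): stays where it is left. It never moves up or down.
- set_mark: Red set mark on the tap's white disc, 13 x 7 x 5 mm, fixed in each episode. Origin on the tap's axis; its x axis points from there to the mark, whose middle is 38.5 mm out. The pointer lines up when the x axis of tap_grip has the direction of this x axis: tap then equals the mark's yaw relative to the manifold, 0.6 to 1.25 rad.
- needle_grip (a point): Where to grip the black thumbscrew of the needle valve: on its vertical turning axis, 105 mm above the bench. Its wing bar is 44 mm long, 13 mm thick and 36 mm high (85 to 121 mm above the bench), with free space beside it and 10 mm below. The point's x axis lies along the bar's length; a white line on top marks the -x end.
- needle (a joint): Angle of the thumbscrew, rad: 0 seated (a hard stop), grows as it is backed off, counter-clockwise seen from above (far stop at 3.5). At 0 the wing bar lies along the manifold's x axis. It turns with a light friction (0.05 N m), stays where it is left, and neither rises nor sinks.
- basin: Blue open basin, 110 x 120 x 58 mm, loose, under the spout. Origin at the centre of its underside. Not to be disturbed.
- wash_bottle: Whitish wash bottle with a red cap and a bent spout, 68 mm diameter, 218 mm high, loose. Origin at the centre of its underside. Not to be disturbed.
- dropper: Amber dropper bottle, 38 mm diameter, 78 mm high, loose. Origin at the centre of its underside. Not to be disturbed.
- vial: Clear vial with a white cap, 22 mm diameter, 50 mm high, loose. Origin at the centre of its underside. Not to be disturbed.
- tweezers: Steel tweezers lying flat, 115 mm long along x, 10 mm wide, 4 mm high, loose. Origin at the centre of the underside. Not to be disturbed.
- slide_box: Green slide box with a white lid, 87 x 92 x 36 mm, loose. Origin at the centre of its underside. Not to be disturbed.

How it is judged:
On the way, in this order (a step that is already met when the one before it is completed fails the run):
1. the tap lever's pointer stands at the red set mark, within 0.11 rad (about 6 degrees) (angle between the x axis of tap_grip and the x axis of set_mark, either way round below 0.11 rad and velocity of joint tap between -0.1 and 0.1 rad/s), for 0.3 s.
2. the thumbscrew is turned clockwise home on its seat (within 0.05 rad), the tap still at its mark (angle between the x axis of tap_grip and the x axis of set_mark, either way round below 0.11 rad and value of joint needle below 0.05 rad), for 0.2 s.
At the end, for the whole second after the job is handed in: The tap's pointer is within 0.11 rad of the red mark; the thumbscrew, having been seated, stands a quarter turn back from its seat (1.35 to 1.79 rad), still, and the fingers grip it (more than 3 N, grasp point within 40 mm of the middle of the wing bar) (angle between the x axis of tap_grip and the x axis of set_mark, either way round below 0.11 rad and value of joint needle between 1.35 and 1.79 rad and velocity of joint needle between -0.05 and 0.05 rad/s and contact force between the fingers and needle above 3 N and distance between the grasp point and needle_grip below 0.04 m); the arm keeps its last pose, push and grip.
It fails at once if a loose bystander (basin, wash bottle, dropper, vial, tweezers or slide box) is shifted more than 20 mm (distance of any of basin, wash_bottle, dropper, vial, tweezers, slide_box from where it was at the start of the episode above 0.02 m).
It fails at once if the wash bottle, dropper or vial is tipped over (angle between any of wash_bottle, dropper, vial's own z axis and vertical above 0.5 rad).
It also fails if it takes over 61 s, if anything falls off the work surface, if the arm or the gripper's body presses on something with over 40 N, if the wrist force passes 120 N, or if a joint passes its speed limit or range.

### The arm

A 6-joint arm with a two-finger parallel gripper is mounted at the origin on the work surface. World frame = base frame: x ahead of the robot, y to its left, z up, the work surface at z = 0. Lengths are in m, angles in rad, forces in N, time in s.
With the tool pointing down it reaches from about 0.35 to 0.775 m from the base axis. Payload 5.5 kg.
Tool frame: the origin (TCP) lies on the centre line of the jaws, within the pads' length; the fingertips stand 25 mm ahead of it and the grasp point (between the pads) lies 6 mm ahead of it (finger_overhang is the distance from the TCP to the fingertips, in m); z points along the fingers, y is the direction in which the jaws open and shut (so a half turn about z gives the same grasp; the last joint's range is limited). The gripper opens to 85 mm and grips with 20 to 120 N. Pads are 22 mm wide; open, the fingers measure 114 mm over their backs; the gripper's body (76 mm by 85 mm) begins 54 mm behind the grasp point. The pads swing forward as they close: fully open they stand 13 mm farther back than shut.
Start: joints at [-0.14, 0.313, 0.046, 1.304, 0, 1.431], TCP at [0.575, -0, 0.256] pointing down, gripper open.
Joint ranges: [-2.76, 2.76], [-0.86, 1.69], [-1.03, 1.26], [-2.2, 2.34], [-1.47, 1.5], [-3.14, 3.14]. Speed limits (rad/s): [2.57, 2.57, 3.14, 3.14, 3.14, 3.14].

### API

Orientations are given as a rotation vector (axis times angle).
In Python, from plant import * gives the robot as it stands.
- The arm moves only by the tool arm_command, never from a script. Its arguments are lists of equal length, an entry for each row: "xyz": the shift along the tool's x, y, z in units of 25 mm (1.0 is 25 mm), a list of three; "rotation": the turn, a rotation vector about the tool's x, y, z in rad, a list of three. A call has 1 to 10 rows; each row is the pose to reach, as a shift and turn from the pose commanded when the call began, along the tool's axes at that moment; what a row does not reach only later rows make up. A row lasts 1/8 s, in which the tool goes at most 62.5 mm and 10.7 degrees, less where a joint would pass 70% of its speed; a pose out of reach is approached as far as the arm can. A call with a gripper value outside its range is refused whole. "fingers" is the opening, from 0 (shut) to 1 (fully open), set as the call begins (left out, the last holds). The fingers move at their own pace and stop on an object; "squeeze" is the grip in N (left out, the last holds). Time passes only in rows, so rows that repeat a pose let the fingers close. It gives the time, the measured TCP pose, the force and the opening at its end, in the units of the state.
- state(): the state, without advancing time (a new reading comes with each control period).
- grab_frame(name): name is "scene" or "side" or "wrist"; returns a dict with "color" (384x512x3 uint8, red, green, blue), "z_map" (384x512 float32, m along the optical axis (not along the pixel's ray), 0 where there is no reading), "camera_matrix" (3x3 intrinsics, pixels), "R" (3x3) and "t" (3): a world point X has camera coordinates R X + t; the wrist camera has in their place "T_tool_cam" (4x4, takes a point from camera to tool coordinates, whose origin is the TCP and whose axes are the flange's). Camera axes: x right, y down, z forward; pixel columns grow to the right and rows downward; lengths in m; the calibration is good to about 2 mm. A picture is of the moment at which its call begins: read the wrist's pose just before it.
- sign_off(): hands the job in, once; it reports no verdict.
Trained networks look in a picture, given as the dict that the camera call returned (one of the last four; its "shot" number tells which), for a name from the list of things; names that differ only in an ending like _2 or _b are one class to them, and where a whole thing is asked for, a point or a joint stands for the part that bears it (a point fixed in the world has none). Each returns a list of dicts, best first, with "confidence" (0 to 1); they miss things now and then, are a little off and sometimes report something else, mostly with a low value. They report only what shows in the picture. A call takes as long as a camera call.
- search_frame(name, picture): "at" ([x, y, z] in m, in the coordinates of the camera as it stood for that picture, good to about 4 mm: the middle of the surface that is visible of it).
- mark_of(name, picture): "at" ([x, y, z] in m, in the coordinates of the camera as it stood for that picture, good to about 4 mm: a listed point, or the origin of a listed thing).
The state is a dict: "t": time; "joint_positions": joint angles; "joint_velocities": joint speeds; "tau": joint torques, N m; "position": TCP position; "tcp_rot": TCP orientation; "force": force on the tool from outside, world axes, zero at the start; "torque": the same for the moment, N m; "finger_gap": finger opening in m.
Only numpy, scipy, OpenCV 4.12 (cv2) and the standard library are available. Lean on these libraries where they do the work, as an engineer would, in place of code of your own. Each camera call takes 0.05 s, during which the arm holds its last target.

## Working session

There is one attempt and no reset: what is moved stays moved. The work goes in short steps, Python scripts to look and compute and a tool call to move; the robot and the scene stay as the last step left them, time stands still between calls to the robot, and variables do not carry over. Pictures are saved under pics/ and viewed, and the job is handed in when it is done.

Besides the shell and the picture viewer there is one more tool, called after "Emit:" by a JSON object that holds its "op" and its "data". arm_command: Moves the arm, as the interface text tells. Its arguments: {"type":"object","properties":{"xyz":{"type":"array"},"rotation":{"type":"array"},"fingers":{"type":"number"},"squeeze":{"type":"number"}},"required":["xyz","rotation"]}

```bash
ls; mkdir -p pics; cat > h.py <<'E'
from plant import *
import numpy as np, cv2
from scipy.spatial.transform import Rotation as Ro
def world(f,p,s=None):
    p=np.asarray(p,float)
    if "R" in f and f["R"] is not None: return f["R"].T@(p-f["t"])
    T=f["T_tool_cam"]; q=T[:3,:3]@p+T[:3,3]
    return Ro.from_rotvec(s["tcp_rot"]).apply(q)+s["position"]
def save(f,n): cv2.imwrite("pics/"+n,f["color"][:,:,::-1])
E
python3 - <<'E'
from h import *
s=state();print(s)
for c in("scene","side","wrist"):
    s=state();f=grab_frame(c);save(f,c+"0.png")
    for n in("manifold","tap_axis","tap_grip","set_mark","needle_grip","basin","wash_bottle","dropper","vial","slide_box"):
        r=mark_of(n,f)
        for x in r[:2]: print(c,n,round(x["confidence"],2),world(f,x["at"],s).round(4))
E
```

```text
pics
{'t': 0.0, 'joint_positions': array([-1.39591248e-01,  3.14042800e-01,  4.49471135e-02,  1.30357934e+00,
        8.20093077e-06,  1.43121460e+00]), 'joint_velocities': array([ 9.84256552e-05,  1.98148325e-03,  1.01390396e-03, -8.14397883e-04,
        6.35322736e-04,  9.55338426e-04]), 'tau': array([-2.90074182e-03, -4.80629075e+01,  2.98531097e+01,  1.95313990e-02,
       -3.83516899e-04, -4.27451073e-05]), 'position': array([5.74529049e-01, 6.38541266e-05, 2.55371667e-01]), 'tcp_rot': array([-2.22038731e+00, -2.22036614e+00,  1.76494456e-03]), 'force': array([ 0.74334896, -0.01171239,  0.53330916]), 'torque': array([ 0.04166817, -0.03784227,  0.03077504]), 'finger_gap': 0.08525652338608755}
scene manifold 0.57 [ 5.364e-01 -1.123e-01 -3.000e-04]
scene tap_axis 0.68 [ 0.5199 -0.2027  0.083 ]
scene tap_grip 0.4 [ 0.4634 -0.1972  0.085 ]
scene set_mark 0.38 [ 0.539  -0.1098  0.0007]
scene basin 0.79 [ 0.7166 -0.034  -0.001 ]
scene wash_bottle 0.6 [6.122e-01 1.113e-01 2.000e-04]
scene dropper 0.76 [ 0.4096  0.0595 -0.0036]
scene dropper 0.25 [0.6128 0.1125 0.0026]
scene vial 0.69 [ 
[... 287 characters left out ...]
78 0.0031]
side basin 0.68 [ 0.7149 -0.0387 -0.0037]
side wash_bottle 0.74 [ 0.6131  0.1037 -0.0029]
side dropper 0.96 [0.4106 0.0572 0.0051]
side vial 0.54 [ 0.3999 -0.0247  0.0009]
side slide_box 0.75 [ 0.6401 -0.1543 -0.0045]
wrist manifold 0.61 [ 0.5388 -0.1171 -0.0029]
wrist tap_grip 0.35 [ 0.6341 -0.1577 -0.0021]
wrist needle_grip 0.6 [ 0.5485 -0.0228  0.1091]
wrist needle_grip 0.53 [ 0.3585 -0.1221 -0.0015]
wrist basin 0.72 [ 0.716  -0.0362  0.0009]
wrist wash_bottle 0.75 [0.6142 0.1076 0.0045]
wrist dropper 0.77 [ 4.078e-01  6.060e-02 -3.000e-04]
wrist dropper 0.27 [0.6085 0.1028 0.0024]
wrist vial 0.61 [ 0.3969 -0.021  -0.0019]
wrist slide_box 0.59 [ 6.349e-01 -1.584e-01 -6.000e-04]
```

View pics/scene0.png

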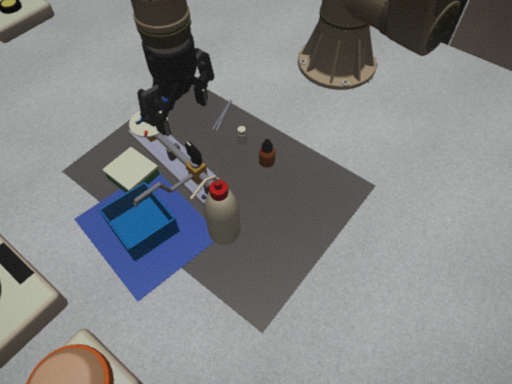

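View pics/side0.png

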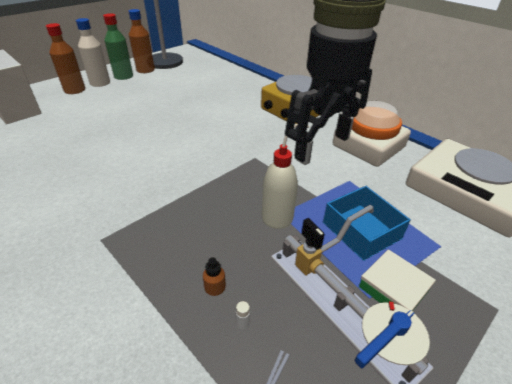

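View pics/wrist0.png

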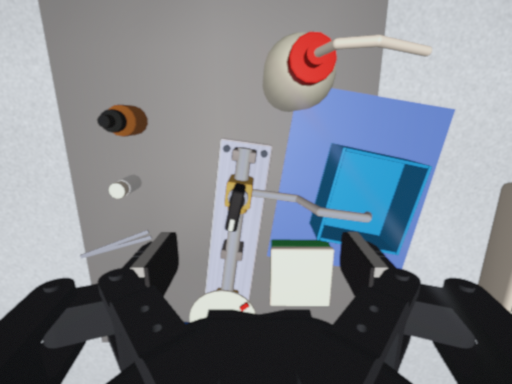

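The views show the blue lever at side (385,338), the red mark at side (391,307) and wrist (245,306), and the thumbscrew at wrist (236,207) with its white end pointing down, towards -y. Next I'll measure the angles.

```bash
cat >> h.py <<'E'
def cloud(f,s=None):
    z=f["z_map"];K=f["camera_matrix"];v,u=np.mgrid[0:z.shape[0],0:z.shape[1]]
    P=np.stack([(u-K[0,2])/K[0,0]*z,(v-K[1,2])/K[1,1]*z,z],-1).reshape(-1,3)
    if "R" in f and f["R"] is not None: W=(P-f["t"])@f["R"]
    else:
        T=f["T_tool_cam"];W=Ro.from_rotvec(s["tcp_rot"]).apply(P@T[:3,:3].T+T[:3,3])+s["position"]
    return W.reshape(z.shape+(3,))
def rayz(f,uv,h,s=None):
    K=f["camera_matrix"];uv=np.asarray(uv,float).reshape(-1,2)
    d=np.c_[(uv[:,0]-K[0,2])/K[0,0],(uv[:,1]-K[1,2])/K[1,1],np.ones(len(uv))]
    if "R" in f and f["R"] is not None: D=d@f["R"];o=-f["R"].T@f["t"]
    else:
        T=f["T_tool_cam"];R=Ro.from_rotvec(s["tcp_rot"]);o=R.apply(T[:3,3])+s["position"];D=R.apply(d@T[:3,:3].T)
    return o+D*((h-o[2])/D[:,2])[:,None]
def pca(p):
    m=p.mean(0);u,sv,v=np.linalg.svd(p-m,full_matrices=False);return m,v[0],np.degrees(np.arctan2(v[0,1],v[0,0]))
E
python3 - <<'E'
from h import *
for c in("side","wrist","scene"):
    s=state();f=grab_frame(c);W=cloud(f,s);C=f["color"].astype(int);r,g,b=C[...,0],C[...,1],C[...,2]
    near=(np.hypot(W[...,0]-.523,W[...,1]+.203)<.11)&(f["z_map"]>0)
    red=near&(r>150)&(g<90)&(b<90)&(W[...,2]>.04)
    blue=near&(b>1.6*r)&(b>70)&(W[...,2]>.07)
    white=near&(r>170)&(g>170)&(abs(W[...,2]-.062)<.006)&(b<r+10)
    for n,m in(("red",red),("blue",blue),("white",white)):
        if m.sum()>5:
            p=W[m];print(c,n,m.sum(),np.median(p,0).round(4),p.min(0).round(3),p.max(0).round(3),pca(p[:,:2])[2].round(1))
    n2=(np.hypot(W[...,0]-.550,W[...,1]+.024)<.03)&(f["z_map"]>0)&(W[...,2]>.112)
    if n2.sum()>5:
        p=W[n2];print(c,"wing",n2.sum(),p.mean(0).round(4),p.min(0).round(3),p.max(0).round(3),pca(p[:,:2])[2].round(1))
    # base plate pixels
    pl=(W[...,2]>.006)&(W[...,2]<.018)&(np.hypot(W[...,0]-.537,W[...,1]+.114)<.17)&(abs(W[...,0]-.537)<.06)&(b>110)&(abs(r-b)<60)
    if pl.sum()>50:
        p=W[pl];print(c,"plate",pl.sum(),p.mean(0).round(4),pca(p[:,:2])[2].round(1))
    if c!="scene":
        y0,x0=(300,340) if c=="side" else (150,170)
        im=f["color"][y0-110 if c=="side" else 150:384, 250 if c=="side" else 170:450 if c=="side" else 300]
        save({"color":cv2.resize(im,None,fx=2.9,fy=2.9,interpolation=3)},c+"z.png")
E
```

```text
side red 27 [ 0.5555 -0.1793  0.0676] [ 0.55  -0.184  0.063] [ 0.564 -0.176  0.069] -155.6
side blue 974 [ 0.4885 -0.2008  0.0941] [ 0.438 -0.216  0.075] [ 0.554 -0.189  0.097] 174.0
side white 2195 [ 0.5218 -0.2161  0.0625] [ 0.481 -0.249  0.06 ] [ 0.571 -0.159  0.065] -88.7
side wing 5728 [ 0.5491 -0.0192  0.3738] [ 0.522 -0.048  0.112] [0.579 0.006 0.444] -47.0
side plate 3098 [ 0.5214 -0.1213  0.0123] -97.1
wrist red 29 [ 0.5548 -0.1769  0.0655] [ 0.551 -0.182  0.065] [ 0.559 -0.173  0.067] -137.0
wrist white 1001 [ 0.5179 -0.1765  0.0608] [ 0.479 -0.205  0.058] [ 0.568 -0.157  0.065] 12.1
wrist wing 1366 [ 0.5391 -0.012   0.216 ] [ 0.523 -0.046  0.112] [0.56  0.003 0.312] -58.2
wrist plate 4510 [ 0.5426 -0.0749  0.0108] -97.6
scene blue 25 [ 0.4686 -0.197   0.0923] [ 0.461 -0.202  0.08 ] [ 0.551 -0.188  0.095] -4.7
scene white 298 [ 0.5453 -0.2016  0.0615] [ 0.517 -0.247  0.058] [ 0.569 -0.158  0.065] 84.5
scene wing 172 [ 0.5451 -0.0152  0.1633] [ 0.529 -0.045  0.112] [0.56  0.001 0.283] -63.7
scene plate 1079 [ 0.5526 -0.1074  0.0112] 81.9
```

```bash
python3 - <<'E'
from h import *
f=grab_frame("side");s=state();W=cloud(f)
C=f["color"].astype(int);r,g,b=C[...,0],C[...,1],C[...,2]
# disc: contour of points with z~.062, ray-intersect at .062, ellipse fit
m=((abs(W[...,2]-.062)<.005)&(np.hypot(W[...,0]-.525,W[...,1]+.203)<.055)).astype(np.uint8)
p=W[m>0][:,:2].astype(np.float32);c,rad=cv2.minEnclosingCircle(p);print("disc",c,rad)
bl=(b>1.6*r)&(b>70)&(W[...,2]>.088)&(W[...,2]<.098)&(np.hypot(W[...,0]-.523,W[...,1]+.203)<.1)&(np.hypot(W[...,0]-.525,W[...,1]+.203)>.018)
q=W[bl][:,:2];print("bar",pca(q), cv2.minAreaRect(q.astype(np.float32)))
n2=(np.hypot(W[...,0]-.550,W[...,1]+.024)<.03)&(abs(W[...,2]-.1205)<.005);q=W[n2];print("wingtop",n2.sum(),pca(q[:,:2]),cv2.minAreaRect(q[:,:2].astype(np.float32)),q[:,2].mean())
s=state();f=grab_frame("wrist");W=cloud(f,s)
n2=(np.hypot(W[...,0]-.550,W[...,1]+.024)<.03)&(abs(W[...,2]-.1205)<.006);q=W[n2];print("wingtop",n2.sum(),pca(q[:,:2]),cv2.minAreaRect(q[:,:2].astype(np.float32)),q[:,2].mean())
E
```

```text
disc (0.5262755155563354, -0.2038363814353943) 0.04663720354437828
bar (array([ 0.4701808 , -0.19914302]), array([-0.99428072,  0.10679818]), np.float64(173.86922288077224)) ((0.4727360010147095, -0.19891583919525146), (0.013336650095880032, 0.07107996195554733), 84.02996063232422)
wingtop 198 (array([ 0.54894693, -0.02714022]), array([-0.20703095, -0.97833439]), np.float64(-101.94841476153056)) ((0.550216555595398, -0.026470817625522614), (0.04214053601026535, 0.01400996558368206), 77.3818359375) 0.1203772225690762
wingtop 535 (array([ 0.54969076, -0.02340038]), array([-0.21702836, -0.9761653 ]), np.float64(-102.53455424162655)) ((0.5494467616081238, -0.024367237463593483), (0.043326567858457565, 0.012949533760547638), 77.2133560180664) 0.11943510042628934
```

View pics/sidez.png

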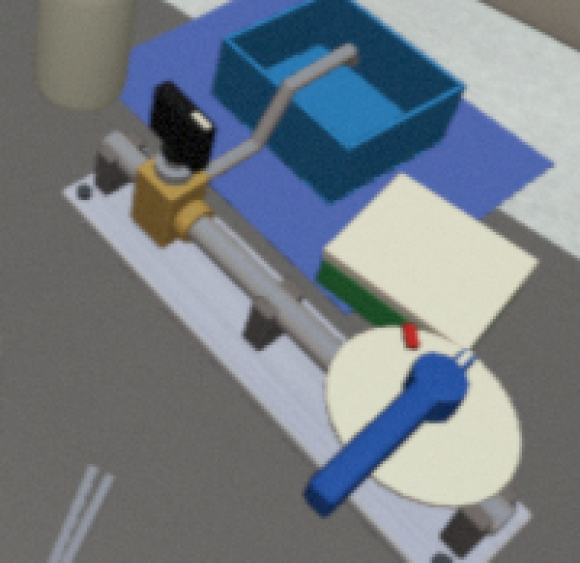

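View pics/wristz.png

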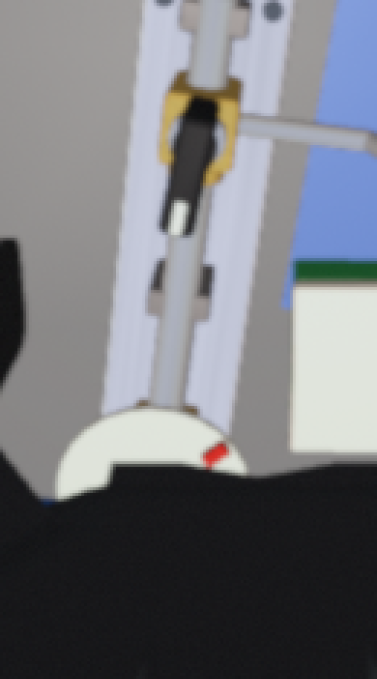

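Axis at (0.5255,-0.2037), mark heading about 41.3°, lever pointer about -6.1°. So the tap has to turn about +47°. The needle is now at about 1.49 rad. First move: go above the lever grip with the jaws across the bar.

Emit:
{"op": "arm_command", "data": {"xyz": [[-0.9, -0.5, 0.4], [-1.8, -1.0, 0.8], [-2.6, -1.5, 1.2], [-3.5, -2.0, 1.7], [-4.4, -2.5, 2.2], [-5.3, -3.0, 2.7], [-6.2, -3.5, 3.2], [-7.0, -4.0, 3.7], [-7.88, -4.54, 4.2], [-7.88, -4.54, 4.2]], "rotation": [[0, 0, -0.163], [0, 0, -0.326], [0, 0, -0.489], [0, 0, -0.652], [0, 0, -0.815], [0, 0, -0.978], [0, 0, -1.141], [0, 0, -1.304], [0, 0, -1.466], [0, 0, -1.466]], "fingers": 0.5, "squeeze": 40}}

```text
t: 3.15
position: [0.4603, -0.1977, 0.1505]
tcp_rot: [-0.169, -3.135, -0.001]
force: [0.1, -0.6, 0.3]
finger_gap: 0.0434
```

```bash
cat >> h.py <<'E'
def rep():
    s=state();R=Ro.from_rotvec(s["tcp_rot"]).as_matrix()
    print("t",round(s["t"],2),"pos",s["position"].round(4),"yhead",np.degrees(np.arctan2(R[1,1],R[0,1])).round(2),"z",R[:,2].round(3),"gap",round(s["finger_gap"],4),"F",s["force"].round(1),"T",s["torque"].round(2),"q",s["joint_positions"].round(2));return s,R
def delta(goal):
    s,R=rep();print("tool units",(R.T@(np.array(goal)-s["position"])/.025).round(2))
E
python3 - <<'E'
from h import *
delta([.4609,-.1968,.0915])
f=grab_frame("side");save({"color":cv2.resize(f["color"][150:,200:],None,fx=2.2,fy=2.2)},"s1.png")
s=state();f=grab_frame("wrist");save(f,"w1.png")
E
```

```text
t 3.15 pos [ 0.4603 -0.1977  0.1505] yhead 83.82 z [-0.002  0.001 -1.   ] gap 0.0434 F [ 0.1 -0.6  0.3] T [ 0.06  0.03 -0.  ] q [-0.57  0.23 -0.33  1.01 -0.   -0.46]
tool units [-0.02  0.04  2.36]
```

View pics/s1.png

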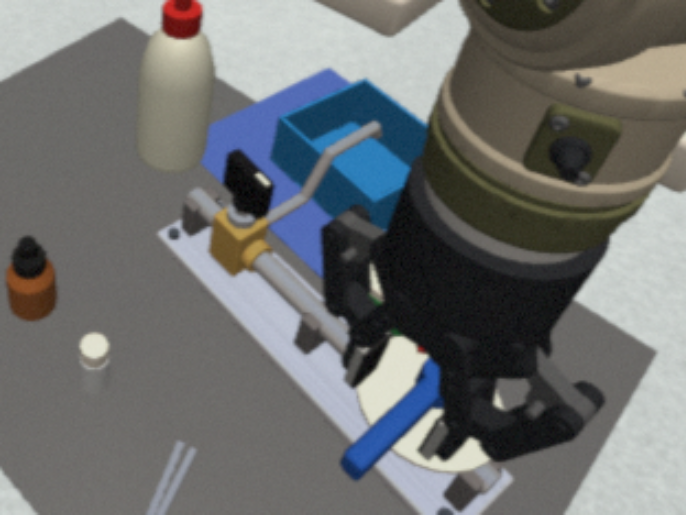

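View pics/w1.png

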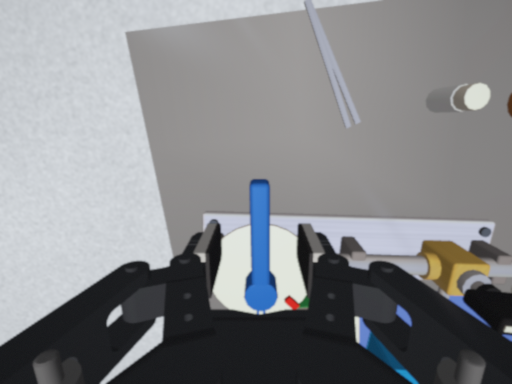

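Both views show the fingers straddling the bar, which sits at col 260 with the pads at 212 and 308. Next I descend and close.

Emit:
{"op": "arm_command", "data": {"xyz": [[0, 0, 0.6], [0, 0.04, 1.2], [0, 0.04, 1.8], [0, 0.04, 2.36], [0, 0.04, 2.36], [0, 0.04, 2.36]], "rotation": [[0, 0, 0], [0, 0, 0], [0, 0, 0], [0, 0, 0], [0, 0, 0], [0, 0, 0]]}}

```text
t: 4.0
position: [0.4618, -0.1961, 0.0924]
tcp_rot: [0.165, 3.137, -0.0]
force: [-0.3, 0.8, 0.4]
finger_gap: 0.0427
```

Emit:
{"op": "arm_command", "data": {"xyz": [[0, 0, 0], [0, 0, 0], [0, 0, 0], [0, 0, 0], [0, 0, 0], [0, 0, 0]], "rotation": [[0, 0, 0], [0, 0, 0], [0, 0, 0], [0, 0, 0], [0, 0, 0], [0, 0, 0]], "fingers": 0}}

```text
t: 4.75
position: [0.462, -0.1963, 0.0929]
tcp_rot: [0.165, 3.136, -0.001]
force: [-1.1, -0.6, 5.8]
finger_gap: 0.0134
```

```bash
python3 - <<'E'
from h import *
s,R=rep()
A=np.array([.5255,-.2037,s["position"][2]])
d=A-s["position"];print("r",np.linalg.norm(d),np.degrees(np.arctan2(d[1],d[0])))
for k in range(1,8):
    a=np.radians(47.4)*min(k/6,1)
    Rz=Ro.from_rotvec([0,0,a]);g=A-Rz.apply(d);print((R.T@(g-s["position"])/.025).round(2),round(-a,3))
E
```

```text
t 4.75 pos [ 0.462  -0.1963  0.0929] yhead 83.99 z [ 0.001 -0.001 -1.   ] gap 0.0134 F [-1.1 -0.6  5.8] T [-0.02  0.08  0.02] q [-0.56  0.29 -0.42  0.87 -0.   -0.46]
r 0.06389617148990542 -6.618417056144601
[-0.02 -0.35  0.  ] -0.138
[-0.09 -0.7   0.  ] -0.276
[-0.2  -1.03  0.  ] -0.414
[-0.36 -1.34  0.  ] -0.552
[-0.57 -1.63  0.  ] -0.689
[-0.81 -1.89  0.  ] -0.827
[-0.81 -1.89  0.  ] -0.827
```

Emit:
{"op": "arm_command", "data": {"xyz": [[-0.02, -0.35, 0], [-0.09, -0.7, 0], [-0.2, -1.03, 0], [-0.36, -1.34, 0], [-0.57, -1.63, 0], [-0.81, -1.89, 0], [-0.81, -1.89, 0], [-0.81, -1.89, 0], [-0.81, -1.89, 0]], "rotation": [[0, 0, -0.138], [0, 0, -0.276], [0, 0, -0.414], [0, 0, -0.552], [0, 0, -0.689], [0, 0, -0.827], [0, 0, -0.827], [0, 0, -0.827], [0, 0, -0.827]]}}

```text
t: 5.88
position: [0.4777, -0.2451, 0.0929]
tcp_rot: [-1.11, 2.937, -0.001]
force: [0.9, 0.6, 4.7]
finger_gap: 0.0131
```

```bash
python3 - <<'E'
from h import *
s,R=rep()
d=np.array([.5255,-.2037])-s["position"][:2];print(np.degrees(np.arctan2(d[1],d[0])),np.hypot(*d))
f=grab_frame("side");save({"color":cv2.resize(f["color"][230:,280:],None,fx=3,fy=3,interpolation=2)},"s2.png")
s=state();f=grab_frame("wrist");save(f,"w2.png")
E
```

```text
t 5.88 pos [ 0.4777 -0.2451  0.0929] yhead 131.41 z [ 0.002  0.    -1.   ] gap 0.0131 F [0.9 0.6 4.7] T [ 0.29 -0.17  0.14] q [-0.62  0.35 -0.33  0.89  0.   -1.35]
40.85648999806026 0.06323718061875759
```

View pics/s2.png

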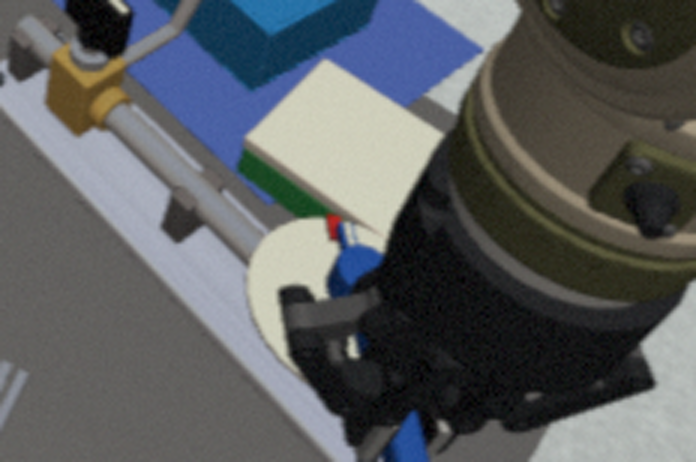

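View pics/w2.png

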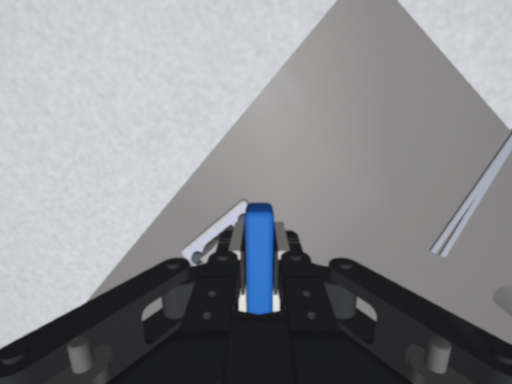

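The pointer tip in the side zoom (348,235) sits next to the red mark (333,228). I'll release, lift and measure it properly.

Emit:
{"op": "arm_command", "data": {"xyz": [[0, 0, 0], [0, 0, 0], [0, 0, 0], [0, 0, 0], [0, 0, -0.8], [0, 0, -1.8], [0, 0, -2.8], [0, 0, -3.8], [0, 0, -3.8]], "rotation": [[0, 0, 0], [0, 0, 0], [0, 0, 0], [0, 0, 0], [0, 0, 0], [0, 0, 0], [0, 0, 0], [0, 0, 0], [0, 0, 0]], "fingers": 0.45}}

```text
t: 7.1
position: [0.478, -0.246, 0.1892]
tcp_rot: [-1.109, 2.937, -0.005]
force: [-0.2, 0.1, -1.1]
finger_gap: 0.0387
```

```bash
cat > tap.py <<'E'
from h import *
def tap(c,n):
    s=state();f=grab_frame(c);W=cloud(f,s);C=f["color"].astype(int);r,g,b=C[...,0],C[...,1],C[...,2]
    A=np.array([.5257,-.2037])
    D=np.hypot(W[...,0]-A[0],W[...,1]-A[1])
    bl=(b>1.6*r)&(b>60)&(W[...,2]>.086)&(W[...,2]<.100)&(D<.1)&(D>.02)
    if bl.sum()>20:
        q=W[bl][:,:2];m=q.mean(0);print(c,"bar",bl.sum(),"pca",pca(q)[2],"from axis",np.degrees(np.arctan2(*(A-m)[::-1])))
    red=(D<.06)&(r>130)&(g<90)&(b<90)&(W[...,2]>.055)&(W[...,2]<.075)
    if red.sum()>4:
        m=np.median(W[red],0);print(c,"red",red.sum(),m,np.degrees(np.arctan2(m[1]-A[1],m[0]-A[0])),np.hypot(*(m[:2]-A)))
    save({"color":cv2.resize(f["color"][210:,270:] if c=="side" else f["color"],None,fx=3 if c=="side" else 1.5,fy=3 if c=="side" else 1.5,interpolation=2)},n)
E
python3 - <<'E'
from tap import *
rep();tap("side","s3.png");tap("wrist","w3.png");tap("scene","c3.png")
E
```

```text
t 7.1 pos [ 0.478  -0.246   0.1892] yhead 131.38 z [ 0.003 -0.002 -1.   ] gap 0.0387 F [-0.2  0.1 -1.1] T [-0.01 -0.04 -0.  ] q [-0.62  0.27 -0.18  1.12  0.   -1.35]
side bar 613 pca -137.4593255013455 from axis 39.7296449025465
side red 18 [ 0.55670646 -0.17773378  0.06755119] 39.94433456747344 0.04044311014990625
wrist bar 1230 pca 41.56848709912668 from axis 40.41661542891414
wrist red 11 [ 0.55908526 -0.17640266  0.06587034] 39.271032615598585 0.043124475142842573
scene bar 108 pca 41.56337519176313 from axis 36.82103722469869
scene red 6 [ 0.55457421 -0.17675404  0.06659472] 43.02156504450547 0.03949436711211561
```

View pics/s3.png

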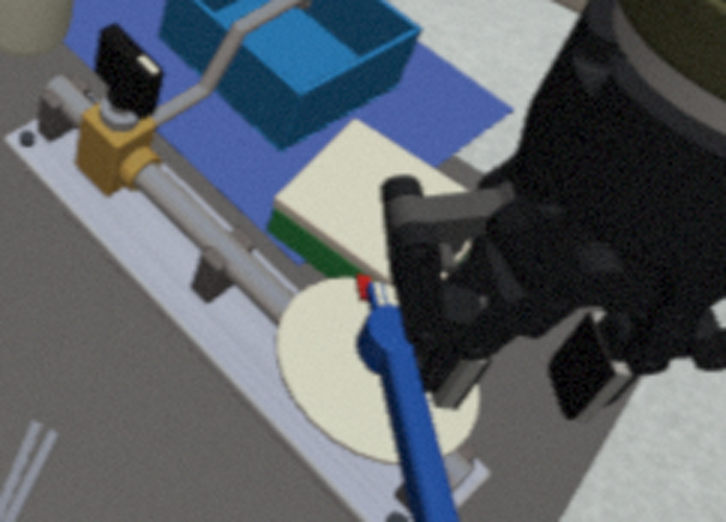

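View pics/w3.png

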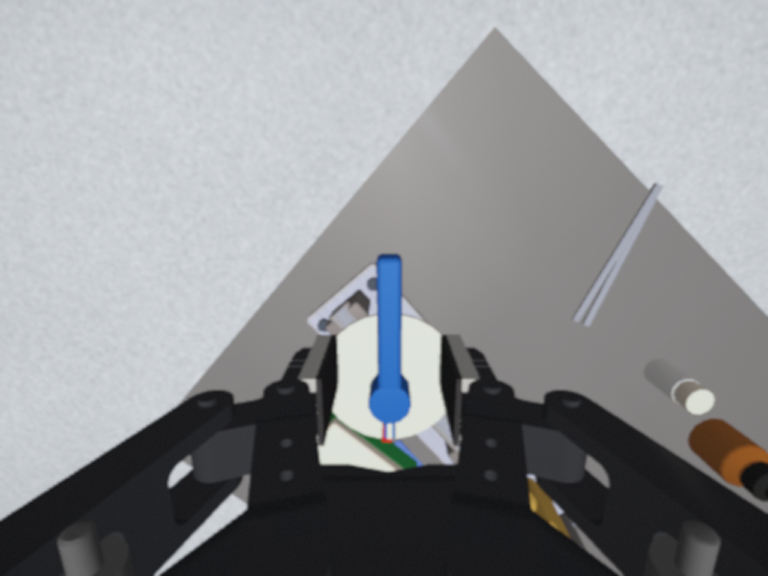

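The lever reads about 41.5° and the mark about 40–42°, so the tap is well inside 0.11 rad. Next is the thumbscrew.

```bash
python3 - <<'E'
from h import *
delta([.5495,-.0248,.19])
E
```

```text
t 7.25 pos [ 0.4764 -0.2448  0.1863] yhead 131.38 z [-0.001  0.001 -1.   ] gap 0.0384 F [-0.   0.9  0.2] T [ 0.09 -0.03  0.01] q [-0.62  0.27 -0.19  1.11  0.   -1.35]
tool units [-8.01  4.67 -0.14]
```

Emit:
{"op": "arm_command", "data": {"xyz": [[-1.2, 0.7, -0.1], [-2.5, 1.5, -0.1], [-3.8, 2.2, -0.1], [-5.1, 3.0, -0.1], [-6.4, 3.7, -0.1], [-7.5, 4.4, -0.1], [-8.01, 4.67, -0.1], [-8.01, 4.67, -0.1], [-8.01, 4.67, -0.1]], "rotation": [[0, 0, -0.1], [0, 0, -0.2], [0, 0, -0.3], [0, 0, -0.4], [0, 0, -0.5], [0, 0, -0.6], [0, 0, -0.632], [0, 0, -0.632], [0, 0, -0.632]], "fingers": 0.55}}

```text
t: 8.38
position: [0.5496, -0.026, 0.1894]
tcp_rot: [1.966, -2.45, -0.0]
force: [-0.3, 0.5, 0.1]
finger_gap: 0.0471
```

```bash
python3 - <<'E'
from tap import *
rep();tap("side","s4.png")
s=state();f=grab_frame("wrist");save(f,"w4.png")
for x in mark_of("needle_grip",f)[:2]: print(x["confidence"],world(f,x["at"],s).round(4))
W=cloud(f,s);n2=(np.hypot(W[...,0]-.550,W[...,1]+.024)<.028)&(abs(W[...,2]-.1205)<.006);q=W[n2]
if n2.sum()>9:print("wingtop",n2.sum(),pca(q[:,:2]),cv2.minAreaRect(q[:,:2].astype(np.float32)))
delta([.5495,-.0248,.118])
E
```

```text
t 8.38 pos [ 0.5496 -0.026   0.1894] yhead 167.48 z [-0.001 -0.    -1.   ] gap 0.0471 F [-0.3  0.5  0.1] T [ 0.02 -0.    0.01] q [-0.19  0.29 -0.15  1.13 -0.   -1.55]
side bar 643 pca -138.11620413420778 from axis 39.62323311977598
side red 17 [ 0.55660308 -0.17764096  0.06713351] 40.139274875570464 0.0404236792777417
0.64 [ 0.549  -0.0204  0.1061]
wingtop 973 (array([ 0.54934464, -0.02671542]), array([0.22725703, 0.97383481]), np.float64(76.86436499268753)) ((0.5494449734687805, -0.02550327405333519), (0.04311013221740723, 0.012567359954118729), 77.07488250732422)
t 8.53 pos [ 0.5497 -0.0262  0.1898] yhead 167.48 z [-0. -0. -1.] gap 0.0467 F [0.9 0.3 0.5] T [ 0. -0.  0.] q [-0.19  0.29 -0.15  1.13 -0.   -1.55]
tool units [-0.05  0.02  2.87]
```

View pics/s4.png

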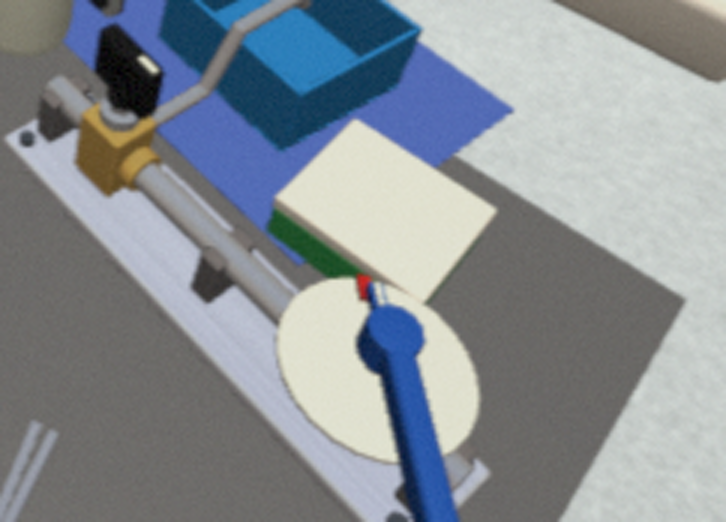

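View pics/w4.png

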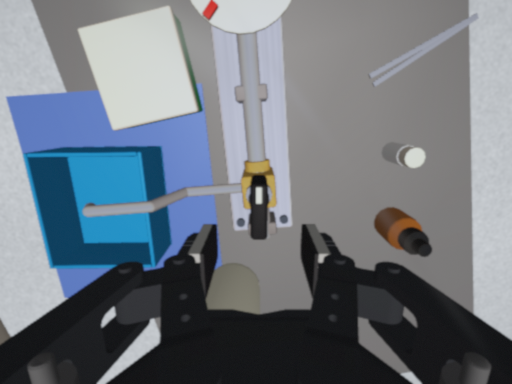

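The thumbscrew is centred between the open jaws (wrist, col 259), with its axis at about (0.5495,-0.025), and nothing else is near the fingers. Descend and grip.

Emit:
{"op": "arm_command", "data": {"xyz": [[0, 0, 0.7], [-0.05, 0.02, 1.4], [-0.05, 0.02, 2.1], [-0.05, 0.02, 2.85], [-0.05, 0.02, 2.85], [-0.05, 0.02, 2.85]], "rotation": [[0, 0, 0], [0, 0, 0], [0, 0, 0], [0, 0, 0], [0, 0, 0], [0, 0, 0]]}}

```text
t: 9.28
position: [0.55, -0.0243, 0.1193]
tcp_rot: [-1.967, 2.449, -0.001]
force: [-0.1, -0.2, 0.4]
finger_gap: 0.047
```

Emit:
{"op": "arm_command", "data": {"xyz": [[0, 0, 0], [0, 0, 0], [0, 0, 0], [0, 0, 0], [0, 0, 0], [0, 0, 0]], "rotation": [[0, 0, 0], [0, 0, 0], [0, 0, 0], [0, 0, 0], [0, 0, 0], [0, 0, 0]], "fingers": 0}}

```text
t: 10.02
position: [0.5503, -0.024, 0.1194]
tcp_rot: [-1.968, 2.448, -0.002]
force: [-0.3, -0.4, 6.8]
finger_gap: 0.0121
```

```bash
python3 - <<'E'
from h import *
delta([.5495,-.0250,.118])
E
```

```text
t 10.03 pos [ 0.5503 -0.024   0.1194] yhead 167.59 z [ 0.002 -0.001 -1.   ] gap 0.0121 F [-0.3 -0.4  6.8] T [ 0.01  0.16 -0.03] q [-0.19  0.34 -0.26  0.97 -0.   -1.54]
tool units [0.05 0.02 0.06]
```

Emit:
{"op": "arm_command", "data": {"xyz": [[0, 0, 0], [0, 0, 0], [0, 0, 0], [0, 0, 0], [0, 0, 0], [0, 0, 0], [0, 0, 0], [0, 0, 0], [0, 0, 0], [0, 0, 0]], "rotation": [[0, 0, 0.15], [0, 0, 0.3], [0, 0, 0.45], [0, 0, 0.6], [0, 0, 0.75], [0, 0, 0.9], [0, 0, 1.05], [0, 0, 1.2], [0, 0, 1.35], [0, 0, 1.4]]}}

```text
t: 11.28
position: [0.5508, -0.0246, 0.1194]
tcp_rot: [0.076, 3.138, -0.003]
force: [0.1, -2.5, 3.2]
finger_gap: 0.0121
```

```bash
python3 - <<'E'
from h import *
rep()
E
```

```text
t 11.28 pos [ 0.5508 -0.0246  0.1194] yhead 87.22 z [ 0.003 -0.002 -1.   ] gap 0.0121 F [ 0.1 -2.5  3.2] T [-0.45 -0.1   0.06] q [-0.19  0.35 -0.26  0.97 -0.   -0.14]
```

Emit:
{"op": "arm_command", "data": {"xyz": [[0, 0, 0], [0, 0, 0], [0, 0, 0], [0, 0, 0], [0, 0, 0]], "rotation": [[0, 0, 0.03], [0, 0, 0.06], [0, 0, 0.09], [0, 0, 0.09], [0, 0, 0.09]]}}

```text
t: 11.9
position: [0.5508, -0.0246, 0.1194]
tcp_rot: [0.214, 3.132, -0.002]
force: [1.9, -3.0, 4.9]
finger_gap: 0.0123
```

```bash
python3 - <<'E'
from h import *
rep()
E
```

```text
t 11.9 pos [ 0.5508 -0.0246  0.1194] yhead 82.19 z [ 0.002 -0.002 -1.   ] gap 0.0123 F [ 1.9 -3.   4.9] T [-0.66 -0.1  -0.05] q [-0.19  0.35 -0.26  0.97 -0.   -0.05]
```

Emit:
{"op": "arm_command", "data": {"xyz": [[0, 0, 0], [0, 0, 0], [0, 0, 0], [0, 0, 0]], "rotation": [[0, 0, 0.03], [0, 0, 0.05], [0, 0, 0.05], [0, 0, 0.05]]}}

```text
t: 12.4
position: [0.5508, -0.0246, 0.1195]
tcp_rot: [0.287, 3.126, -0.003]
force: [0.5, -4.4, 6.3]
finger_gap: 0.0123
```

```bash
python3 - <<'E'
from h import *
rep()
s=state();f=grab_frame("wrist");save(f,"w5.png")
f=grab_frame("side");save({"color":cv2.resize(f["color"][180:300,260:400],None,fx=5,fy=5,interpolation=2)},"s5.png")
rep()
E
```

```text
t 12.4 pos [ 0.5508 -0.0246  0.1195] yhead 79.51 z [ 0.002 -0.002 -1.   ] gap 0.0123 F [ 0.5 -4.4  6.3] T [-0.81 -0.08  1.31] q [-0.19  0.34 -0.26  0.97 -0.   -0.01]
t 12.5 pos [ 0.5508 -0.0246  0.1195] yhead 79.51 z [ 0.002 -0.002 -1.   ] gap 0.012 F [ 1.6 -4.4  5.4] T [-0.85 -0.1   1.3 ] q [-0.19  0.34 -0.26  0.97 -0.   -0.01]
```

View pics/w5.png

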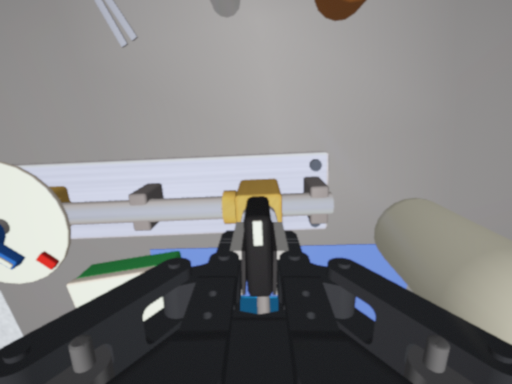

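Torque rose to 1.3 N m, so the thumbscrew is seated. In this view the pointer (10,253) and the mark (47,260) need a parallax check.

```bash
python3 - <<'E'
from tap import *
s=state();f=grab_frame("wrist")
im=cv2.resize(f["color"][150:300,:180],None,fx=4,fy=4,interpolation=2);save({"color":im},"w6.png")
K=f["camera_matrix"];T=np.linalg.inv(f["T_tool_cam"]);R=Ro.from_rotvec(s["tcp_rot"])
def pr(X):
    c=T[:3,:3]@R.inv().apply(X-s["position"])+T[:3,3];return (K@c/c[2])[:2].round(1)
A=np.array([.5257,-.2037])
print("axis .062",pr(np.r_[A,.062]),"axis .094",pr(np.r_[A,.094]))
for a in(35,41,47):
    u=np.array([np.cos(np.radians(a)),np.sin(np.radians(a))])
    print(a,"tip .085/.09/.094",[pr(np.r_[A+.03*u,z]) for z in(.085,.09,.094)],"mark",pr(np.r_[A+.0385*u,.067]))
W=cloud(f,s);C=f["color"].astype(int);r,g,b=C[...,0],C[...,1],C[...,2]
m=(b>1.6*r)&(b>60);m[:,60:]=False;m[:200]=False
p=W[m];print(m.sum(),np.median(p,0),p.min(0),p.max(0))
red=(r>130)&(g<90)&(b<90);red[:,100:]=False;p=W[red];print(red.sum(),p.mean(0),np.degrees(np.arctan2(p[:,1].mean()-A[1],p[:,0].mean()-A[0])))
E
```

```text
axis .062 [ -0.7 228.3] axis .094 [-51.7 250.5]
35 tip .085/.09/.094 [array([  8. , 273.7]), array([  0.7, 278.3]), array([ -5.4, 282.1])] mark [ 41.6 266.8]
41 tip .085/.09/.094 [array([ 10.3, 270.4]), array([  3.1, 274.9]), array([ -3. , 278.7])] mark [ 44.5 262.9]
47 tip .085/.09/.094 [array([ 12.2, 266.8]), array([  5. , 271.2]), array([ -1. , 274.9])] mark [ 46.8 258.7]
347 [ 0.5388037  -0.18607799  0.07926033] [ 0.48434936 -0.19480033  0.07072727] [ 0.54745005 -0.01258135  0.23583017]
146 [ 0.55342666 -0.17649527  0.06672106] 44.45561934826085
```

View pics/w6.png

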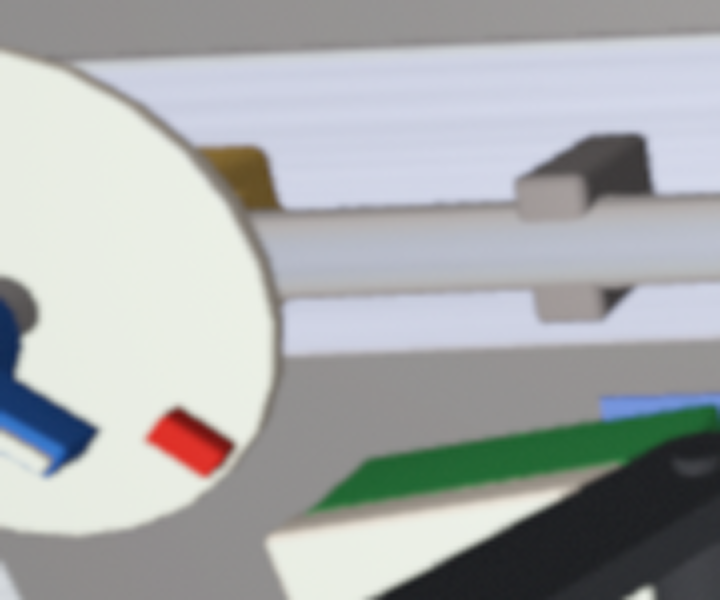

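```bash
python3 - <<'E'
from h import *
s=state();f=grab_frame("wrist")
def hd(a,b,h):
    p=rayz(f,[[a[0]/4,150+a[1]/4],[b[0]/4,150+b[1]/4]],h,s);d=p[1]-p[0];return np.degrees(np.arctan2(d[1],d[0])).round(1),p.round(4).tolist()
print("mark bottom/top edge",hd((177,408),(232,445),.065),hd((150,440),(207,475),.067))
print("ptr low edge",hd((15,377),(97,432),.078),"top edge",hd((0,408),(70,455),.088))
E
```

```text
mark bottom/top edge (np.float64(38.1), [[0.5475, -0.1772, 0.065], [0.5561, -0.1704, 0.065]]) (np.float64(40.7), [[0.5517, -0.1823, 0.067], [0.56, -0.1752, 0.067]])
ptr low edge (np.float64(37.5), [[0.5327, -0.1881, 0.078], [0.5444, -0.1792, 0.078]]) top edge (np.float64(37.0), [[0.5341, -0.1814, 0.088], [0.5435, -0.1743, 0.088]])
```

Pointer and mark edges are parallel within about 2–3°, so the tap is good. The seat is confirmed by torque and by the bar lying across the pipe. Now the quarter turn back.

Emit:
{"op": "arm_command", "data": {"xyz": [[0, 0, 0], [0, 0, 0], [0, 0, 0], [0, 0, 0], [0, 0, 0], [0, 0, 0], [0, 0, 0], [0, 0, 0], [0, 0, 0], [0, 0, 0]], "rotation": [[0, 0, -0.16], [0, 0, -0.32], [0, 0, -0.48], [0, 0, -0.64], [0, 0, -0.8], [0, 0, -0.96], [0, 0, -1.12], [0, 0, -1.28], [0, 0, -1.44], [0, 0, -1.6]]}}

```text
t: 13.85
position: [0.5502, -0.024, 0.1194]
tcp_rot: [-2.046, 2.382, -0.002]
force: [-0.9, -1.2, 7.3]
finger_gap: 0.0124
```

Emit:
{"op": "arm_command", "data": {"xyz": [[0, 0, 0], [0, 0, 0], [0, 0, 0], [0, 0, 0], [0, 0, 0], [0, 0, 0]], "rotation": [[0, 0, 0], [0, 0, 0], [0, 0, 0], [0, 0, 0], [0, 0, 0], [0, 0, 0]]}}

```text
t: 14.6
position: [0.5503, -0.024, 0.1194]
tcp_rot: [-2.041, 2.387, -0.002]
force: [-0.7, -0.4, 7.0]
finger_gap: 0.0128
```

```bash
python3 - <<'E'
from tap import *
rep();tap("side","s7.png")
s=state();f=grab_frame("wrist");save(f,"w7.png")
W=cloud(f,s);z=W[...,2];n2=(np.hypot(W[...,0]-.550,W[...,1]+.024)<.03)&(abs(z-.1205)<.006);q=W[n2]
if n2.sum()>9:print("wingtop",n2.sum(),pca(q[:,:2])[2],cv2.minAreaRect(q[:,:2].astype(np.float32)))
for n in("basin","wash_bottle","dropper","vial","slide_box"):
    for x in mark_of(n,f)[:1]: print(n,round(x["confidence"],2),world(f,x["at"],s).round(4))
rep()
E
```

```text
t 14.6 pos [ 0.5503 -0.024   0.1194] yhead 171.04 z [ 0.002 -0.    -1.   ] gap 0.0128 F [-0.7 -0.4  7. ] T [-0.2   0.09  0.1 ] q [-0.19  0.34 -0.26  0.97 -0.   -1.6 ]
side bar 637 pca -138.06662281283744 from axis 39.69437153169299
side red 18 [ 0.55667814 -0.17799772  0.06744492] 39.682179188838006 0.04025236031182729
wingtop 2749 81.01812467969626 ((0.5494489669799805, -0.025348609313368797), (0.037486929446458817, 0.036673951894044876), 37.05611801147461)
basin 0.72 [ 7.153e-01 -3.580e-02 -4.000e-04]
wash_bottle 0.39 [ 7.152e-01 -3.470e-02  2.000e-04]
dropper 0.66 [ 0.4086  0.0632 -0.0005]
vial 0.76 [ 0.396  -0.0228 -0.0006]
slide_box 0.7 [ 6.312e-01 -1.580e-01 -2.000e-04]
t 14.95 pos [ 0.5503 -0.0239  0.1194] yhead 171.04 z [ 0.002 -0.    -1.   ] gap 0.0122 F [-0.8 -1.5  6.4] T [-0.24  0.14  0.05] q [-0.19  0.34 -0.26  0.97 -0.   -1.6 ]
```

View pics/w7.png

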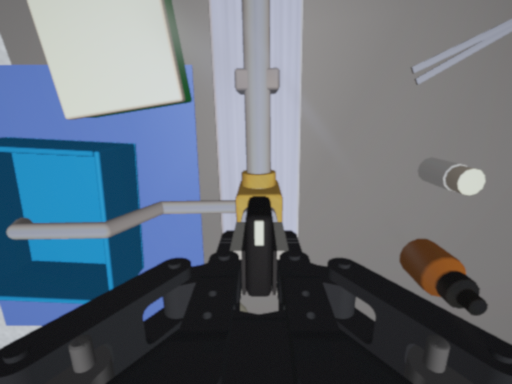

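View pics/s7.png

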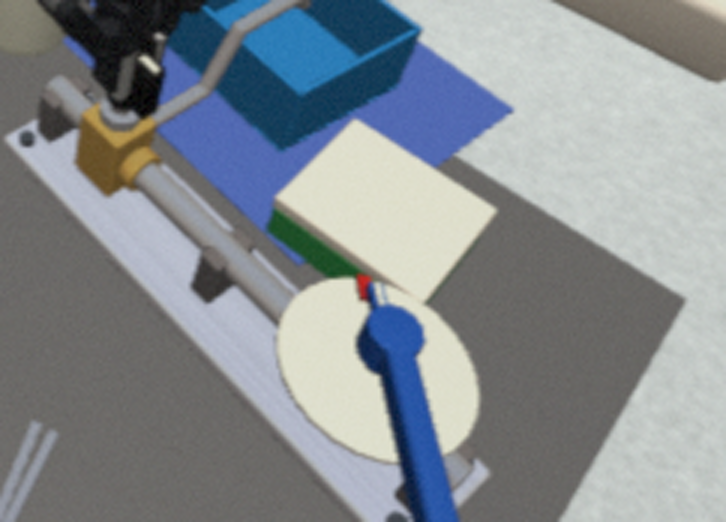

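The bar lies along the pipe (about 81° heading, so needle ≈ 1.55 rad), the grip is firm and the tap is unchanged. Handing in.

```bash
python3 - <<'E'
from h import *
print(sign_off());rep()
E
```

```text
the job is handed in; nothing more can be done
None
the job is handed in; nothing more can be done
```

The drip rinse is set up and the job was handed in at about 15 s of the 61 s allowed. `sign_off()` gave no verdict, so the result rests on my own checks.

- **Tap:** I turned the blue lever about 47° counter-clockwise to the red mark and left it there. In the last checks the pointer read about 40–42° and the mark about 39–44°, depending on camera and method. Comparing pointer and mark edges within one wrist picture, they differed by at most about 4°, against a limit of 6.3°.
- **Seating the thumbscrew:** I gripped it at 40 N and turned it clockwise until the wrist torque rose to 1.3 N m. The wing bar then lay across the pipe.
- **Backing off:** I turned it back about 91°. The wing bar now stands at about 1.55 rad (target 1.35 to 1.79), still and still gripped, with the fingers about 12 mm apart on the 13 mm bar.
- **Loose things:** The basin, dropper, vial and slide box read within about 5 mm of where they started, which is within measuring error.
- **Not confirmed at the end:** In the last wrist picture the wash bottle was hidden, and the detector wrongly reported the basin in its place at low confidence (0.39). I did not re-measure the bottle or the tweezers, but the arm never came near either.

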